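# Seat a heat sink on the chassis rail

### The job

Slide the long finned heat sink over the floor of the opened chassis, without lifting it, easing its right-hand end up to the end stop until it touches, and until its long side lies parallel against the two thermal pads on the mounting rail. Bed it by pressing it onto the pads: with its right-hand end in the corner, press near that end first and then near the left end, each for about a second with roughly 12 N, but never let it bear on a pad or the stop with more than 20 N, which would crack the ceramic parts behind them. Leave it tight against both pads and the stop, and leave the loose things around it where they are.

Things in the scene. Friction and masses are not known exactly. Their poses are not given: they have to be found in the camera images.
- sink: Loose long aluminium heat sink, 300 mm long (its y axis), 90 mm wide (x), 38 mm tall, 0.5 to 0.9 kg, thin fins running lengthwise on top, smooth upright outer sides and ends that behave as a solid block. Too wide for most grippers: it is pushed. Origin at the centre of its underside, which slides on the chassis floor; its +x side goes to the pads on the rail, its -y end (right-hand end) to the stop; z up. Sliding it takes roughly 1 to 3 N.
- sink_back_left (a point): Point on the heat sink's rail-side (+x) face at its left (+y) end, 19 mm above its underside: 45 mm in x and +150 mm in y from its centre.
- sink_back_right (a point): Point on the heat sink's rail-side (+x) face at its right (-y) end, 19 mm above its underside: 45 mm in x and -150 mm in y from its centre.
- sink_right_end (a point): Centre of the heat sink's right-hand (-y) end face, 19 mm above its underside.
- chassis: Opened 482 mm wide, 365 mm deep sheet-aluminium instrument chassis, fixed to the bench, with the flat floor (3 mm above the bench) on which the heat sink slides. Origin on the bench under the middle of the rail, in the plane of the pads' front faces; x points from the front edge (215 mm before that plane) through the rail to the electronics behind it (up to 55 mm tall), y along the rail to the left. 12 mm high flanges along its left and right sides before the rail.
- pad_right: Right-hand grey thermal pad, 60 mm long (y), 22 mm tall, 2 mm thick, stuck on the front face of the straight steel mounting rail (430 mm long, 20 mm wide, top 31 mm above the bench, 10 mm below the top of the heat sink). Origin in the middle of the pad's front face, 20 mm above the bench, 50 mm from the stop; axes as the chassis (x into the rail). Firm: it gives less than 0.5 mm at 12 N, so the force climbs steeply after contact.
- pad_left: Left-hand thermal pad, like the right-hand one, 200 mm farther to the left (+y) along the rail.
- rail_face (a point): Point half-way between the two pads, in the plane of their front faces (2 mm before the bare rail), 22 mm above the bench; axes as the chassis: x into the rail, y along it to the left.
- stop: End stop: upright steel plate 60 mm x 6 mm, top 31 mm above the bench, fixed at the right-hand (-y) end of the rail, square to it and reaching 60 mm forward from the pads. Same origin and axes as the chassis; its face towards the heat sink is the plane y = -200 mm. Rigid: slide the heat sink up to it slowly.
- stop_face (a point): Point on the end stop's face (which looks to +y), 45 mm before the pads' faces and 22 mm above the bench; axes as the chassis. When home, the centre of the heat sink's right-hand end is here.
- solder_spool: Bystander: reel of solder, 54 mm across, 40 mm tall, standing on the bench beside the chassis; origin under its centre.
- screwdriver: Bystander: black-handled screwdriver 190 mm long lying on the bench.
- screw_cup: Bystander: small steel bowl 64 mm across, 30 mm tall, on the bench.
- multimeter: Bystander: grey hand multimeter 150 x 75 x 34 mm lying on the bench.
- flux_bottle: Bystander: white bottle 36 mm across, 70 mm tall, standing on the bench.
- choke: Bystander: copper-coloured ring choke 32 mm across, 13 mm tall, lying on the chassis floor to the right of the end stop.
- capacitor: Bystander: black can capacitor 25 mm across, 36 mm tall, standing on the chassis floor behind the rail.

How it is judged:
By the outcome, as a careful person would: the job done as asked, in the order asked, and still so for the second after the job is handed in, with the robot touching nothing.
It also fails if it takes over 72 s, if anything falls off the work surface, if the arm or the gripper's body presses on something with over 40 N, if the wrist force passes 120 N, or if a joint passes its speed limit or range.

### The arm

A 6-joint arm with a two-finger parallel gripper is mounted at the origin on the work surface. World frame = base frame: x ahead of the robot, y to its left, z up, the work surface at z = 0. Lengths are in mm, angles in rad, forces in N, time in s.
With the tool pointing down it reaches from about 350 to 775 mm from the base axis. Payload 5.5 kg.
Tool frame: the origin (TCP) lies between the finger pads; the fingertips stand 11 mm ahead of it and the grasp point (between the pads) lies 8 mm behind it (bot.finger_overhang is the y of the fingertips in the tool frame, in mm); y points along the fingers, z is the direction in which the jaws open and shut, and the axes are right-handed (so a half turn about y gives the same grasp; the last joint's range is limited). The gripper opens to 85 mm and grips with 20 to 120 N. Pads are 22 mm wide; open, the fingers measure 114 mm over their backs; the gripper's body (76 mm by 85 mm) begins 54 mm behind the grasp point. The pads swing forward as they close: fully open they stand 13 mm farther back than shut.
Start: joints at [-1.247, 0.313, 0.046, 1.304, 0, 1.431], TCP at [257.228, -514.3, 242.323] pointing down, gripper open.
Joint ranges: [-2.76, 2.76], [-0.86, 1.69], [-1.03, 1.26], [-2.2, 2.34], [-1.47, 1.5], [-3.14, 3.14]. Speed limits (rad/s): [2.57, 2.57, 3.14, 3.14, 3.14, 3.14].

### API

Orientations are given as a unit quaternion [w, x, y, z].
In Python, from station import bot gives the robot as it stands. Calls block until the motion is done:
- bot.move_to(position, orientation): joint-space move of the TCP to a pose.
- bot.servo_line(position, attitude=None, max_speed=150, max_force=None): straight line of the TCP; attitude=None keeps the orientation; max_speed is the mean speed in mm/s. With max_force (N) it stops when the force on the tool has changed by that much, and returns True; else False.
- bot.move_j(angles): joint-space move.
- bot.command_gripper(opening): finger opening in mm; the grip force is fixed at half the most; returns when the fingers have stopped.
- bot.dwell(seconds).
- bot.ik(position, orientation): joint angles nearest the present ones, or None.
- bot.get_state(): the state.
- bot.read_camera(name): name is "scene" or "side" or "wrist"; returns (picture, depth): 384x512x3 uint8, red, green, blue; 384x512 float32, mm along the optical axis (not along the pixel's ray), 0 where there is no reading.
- bot.calibration(name): a dict with "camera_matrix" (3x3 intrinsics, pixels), "view" (4x4, takes a point from world to camera coordinates). Camera axes: x right, y up, looking along -z (the intrinsics and any distortion apply to the point x, -y, -z); pixel columns grow to the right and rows downward; lengths in mm; the calibration is good to about 2 mm. A picture is of the moment at which its call begins: read the wrist's pose just before it. calibration takes no time and is no camera call; for the wrist camera it gives the pose at the moment of the call.
A pose or a line that the arm cannot do raises bot.MotionError and nothing moves.
- bot.finish_job(): hands the job in, once; it reports no verdict.
Trained networks look in the newest picture that a camera, given by its name, has taken for a name from the list of things; names that differ only in an ending like _2 or _b are one class to them, and where a whole thing is asked for, a point or a joint stands for the part that bears it (a point fixed in the world has none). Each returns a list of dicts, best first, with "conf" (0 to 1); they miss things now and then, are a little off and sometimes report something else, mostly with a low value. They report only what shows in the picture. A call takes as long as a camera call.
- bot.recognise(target, camera): "box" ([centre column, centre row, width, height] in pixels, round what is visible of it).
- bot.mark_of(target, camera): "position" ([column, row] in pixels: a listed point, or the origin of a listed thing).
The state is a dict: "t": time; "joint_pos": joint angles; "qvel": joint speeds; "joint_torque": joint torques, N m; "ee_pos": TCP position; "eef_rot": TCP orientation; "contact_force": force on the tool from outside, world axes, zero at the start; "moment": the same for the moment, N m; "opening": finger opening in mm.
Only numpy, scipy, OpenCV 4.12 (cv2) and the standard library are available. Lean on these libraries where they do the work, as an engineer would, in place of code of your own. Each camera call takes 0.05 s, during which the arm holds its last target.

## Working session

There is one attempt and no reset: what is moved stays moved. The work goes in short steps, each a Python script; the robot and the scene stay as the last script left them, time stands still between calls to the robot, and variables do not carry over. Pictures are saved under pics/ and viewed, and the job is handed in when it is done.

```bash
ls; mkdir -p pics
python3 - <<'E'
from station import bot
import cv2,numpy as np
s=bot.get_state(); print(s)
for n in ["scene","side","wrist"]:
    p,d=bot.read_camera(n); cv2.imwrite(f"pics/a_{n}.png",p[:,:,::-1]); c=bot.calibration(n); print(n,c)
    np.savez(f"a_{n}.npz",p=p,d=d,K=c["camera_matrix"],V=c["view"])
    for t in ["sink","sink_back_left","sink_back_right","sink_right_end","rail_face","stop_face","pad_left","pad_right"]:
        print(n,t,[(np.round(m["position"],1).tolist(),round(m["conf"],2)) for m in bot.mark_of(t,n)][:2])
print(bot.get_state()["t"])
E
```

```text
pics
{'t': 0.0, 'joint_pos': array([-1.24663625e+00,  3.13995626e-01,  4.49663405e-02,  1.30359508e+00,
        1.29307601e-06,  1.43118629e+00]), 'qvel': array([ 0.00087822, -0.00111682,  0.00080447, -0.00084527, -0.0004211 ,
       -0.00036438]), 'joint_torque': array([ 7.53880540e-04, -4.80622816e+01,  2.98535013e+01,  1.93794578e-02,
        2.16663159e-05, -6.22921107e-06]), 'ee_pos': array([ 257.03813625, -513.79691136,  241.40640091]), 'eef_rot': array([ 0.16244283, -0.16256103,  0.68882432, -0.68753712]), 'contact_force': array([-0.42294951,  0.25991798,  0.2636935 ]), 'moment': array([-0.04149654, -0.01196302, -0.04636821]), 'opening': 85.7381606399955}
scene {'camera_matrix': array([[439.40549943,   0.        , 258.68361585],
       [  0.        , 439.40549943, 191.12197647],
       [  0.        ,   0.        ,   1.        ]]), 'view': array([[ 3.25381129e-01,  9.45477902e-01,  1.40945826e-02,
        -1.93091958e+02],
       [-6.55400269e-01,  2.14757962e-01,  7.24106004e-01,
         3.13580638e+02],
       [ 6.81599302e-01, -2.44848022e-01,  6.89544660e-01,
        -1.66
[... 1318 characters left out ...]
56)]
wrist {'camera_matrix': array([[342.42330178,   0.        , 254.1426267 ],
       [  0.        , 342.42330178, 187.65789048],
       [  0.        ,   0.        ,   1.        ]]), 'view': array([[ 4.47743551e-01, -8.94161890e-01, -4.75551827e-04,
        -5.75059827e+02],
       [ 8.63845772e-01,  4.32700218e-01, -2.57955427e-01,
         3.32763898e+01],
       [ 2.30859684e-01,  1.15087076e-01,  9.66156701e-01,
        -3.78343568e+02],
       [ 0.00000000e+00,  0.00000000e+00,  0.00000000e+00,
         1.00000000e+00]])}
wrist sink []
wrist sink_back_left []
wrist sink_back_right []
wrist sink_right_end []
wrist rail_face []
wrist stop_face []
wrist pad_left []
wrist pad_right []
1.35
```

View pics/a_scene.png

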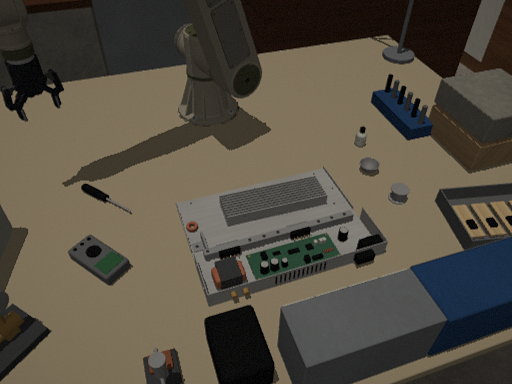

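View pics/a_side.png

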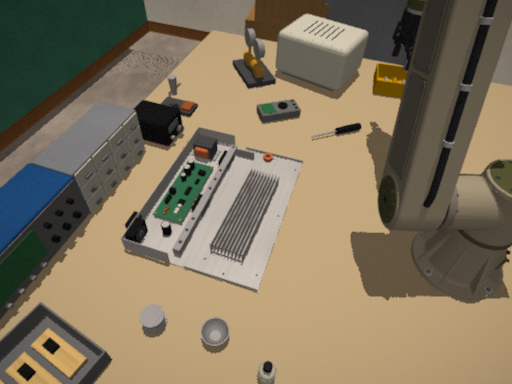

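View pics/a_wrist.png

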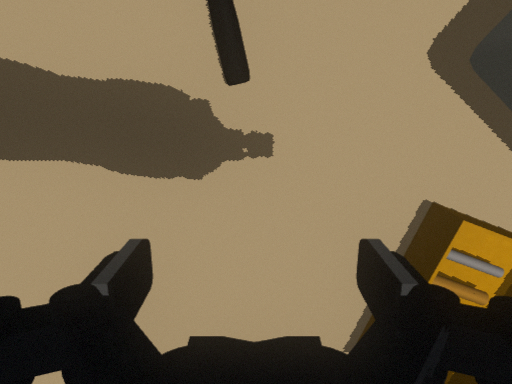

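```bash
cat > h.py <<'E'
import numpy as np
def load(n,pre="a"):
    z=np.load(f"{pre}_{n}.npz"); return z["p"],z["d"],z["K"],z["V"]
def ray(K,V,uv):
    R=V[:3,:3];t=V[:3,3]
    c=-R.T@t
    x=np.linalg.inv(K)@np.array([uv[0],uv[1],1.0])
    return c,R.T@np.array([x[0],-x[1],-x[2]])
def at_z(K,V,uv,z):
    c,d=ray(K,V,uv); return c+d*(z-c[2])/d[2]
def cloud(d,K,V):
    v,u=np.mgrid[:d.shape[0],:d.shape[1]]
    X=(u-K[0,2])/K[0,0]*d;Y=-(v-K[1,2])/K[1,1]*d
    P=np.stack([X,Y,-d],-1)-V[:3,3]
    return P@V[:3,:3]
def proj(K,V,P):
    q=V[:3,:3]@np.asarray(P)+V[:3,3]; q=q*[1,-1,-1]; p=K@q; return p[:2]/p[2]
E
python3 - <<'E'
from h import *
zs={"sink":3,"sink_back_left":22,"sink_back_right":22,"sink_right_end":22,"rail_face":22,"stop_face":22}
D={"scene":dict(sink=(269.2,204.1),sink_back_left=(324.5,199.1),sink_back_right=(226,220.7),sink_right_end=(221.4,210.8),rail_face=(261.3,235.9),stop_face=(203.3,237.5)),
"side":dict(sink=(245.2,217),sink_back_left=(206.8,248.8),sink_back_right=(250.3,170.7),sink_right_end=(263.1,177.5),rail_face=(217.5,181.7),stop_face=(249.7,153.3))}
for n in D:
    p,d,K,V=load(n)
    for k,uv in D[n].items(): print(n,k,at_z(K,V,uv,zs[k]).round(1))
E
```

```text
scene sink [555.2  45.9   3. ]
scene sink_back_left [604.  200.1  22. ]
scene sink_back_right [596.2 -97.3  22. ]
scene sink_right_end [555.5 -99.3  22. ]
scene rail_face [679.2 -22.4  22. ]
scene stop_face [ 635.8 -171.6   22. ]
side sink [561.7  63.7   3. ]
side sink_back_left [613.2 210.7  22. ]
side sink_back_right [605.2 -98.9  22. ]
side sink_right_end [558.8 -85.3  22. ]
side rail_face [681.4 -18.8  22. ]
side stop_face [ 634.2 -173.9   22. ]
```

The scene view shows the chassis in the middle: sink at about (272,200), rail line (200,250)–(350,208), choke at (192,226). The side view shows the same from the left, with the sink at (246,215). I'll refine the poses from depth, then take a wrist view from above.

```bash
python3 - <<'E'
from h import *
import cv2
for n in ["scene","side"]:
    p,d,K,V=load(n); P=cloud(d,K,V); ok=d>0
    def sel(zl,zh,x0,x1,y0,y1): return ok&(P[...,2]>zl)&(P[...,2]<zh)&(P[...,0]>x0)&(P[...,0]<x1)&(P[...,1]>y0)&(P[...,1]<y1)
    m=sel(33,50,480,640,-140,260); q=P[m][:,:2].astype(np.float32)
    print(n,"sink top",len(q),cv2.minAreaRect(q),np.median(P[m][:,2]))
    m=sel(24,36,640,720,-190,200); q=P[m][:,:2]
    print("rail x by y:",[(y,*np.percentile(q[(abs(q[:,1]-y)<20),0],[2,50,98]).round(1)) for y in range(-160,200,40) if (abs(q[:,1]-y)<20).sum()>5])
    m=sel(-2,8,440,520,-240,250); print("floor z",np.median(P[m][:,2]))
    m=sel(24,36,610,660,-220,-100); q=P[m]; print("stop",len(q),q.min(0),q.max(0))
E
cat > look.py <<'E'
from station import bot
import cv2,numpy as np,sys
def snap(pre,names=("scene","side","wrist"),marks=()):
    for n in names:
        c=bot.calibration(n);p,d=bot.read_camera(n); cv2.imwrite(f"pics/{pre}_{n}.png",p[:,:,::-1])
        np.savez(f"{pre}_{n}.npz",p=p,d=d,K=c["camera_matrix"],V=c["view"])
        for t in marks: print(n,t,[(np.round(m["position"],1).tolist(),round(m["conf"],2)) for m in bot.mark_of(t,n)][:2])
def down(yaw):  # tool z (jaw axis) direction at angle yaw in world xy, y down
    from scipy.spatial.transform import Rotation as R
    y=np.array([0,0,-1.]);z=np.array([np.cos(yaw),np.sin(yaw),0]);x=np.cross(y,z)
    q=R.from_matrix(np.stack([x,y,z],1)).as_quat(); return [q[3],q[0],q[1],q[2]]
E
python3 - <<'E'
from look import *
from scipy.spatial.transform import Rotation as R
s=bot.get_state(); q=s["eef_rot"]; print(R.from_quat([q[1],q[2],q[3],q[0]]).as_matrix().round(2))
for a in [np.pi/2,-np.pi/2,0,np.pi]:
    for P in [(500,0,200),(450,0,300),(500,-10,15),(590,-10,15),(590,-130,15),(590,100,15),(600,150,15),(560,230,15)]:
        j=bot.ik(P,down(a)); print(round(a,2),P,None if j is None else np.round(j,2))
E
```

```text
scene sink top 2342 ((559.8543701171875, 54.932342529296875), (300.2922668457031, 99.31263732910156), 88.58554077148438) 38.65070122820485
rail x by y: [(-160, np.float64(644.6), np.float64(691.8), np.float64(711.1)), (-120, np.float64(679.7), np.float64(697.6), np.float64(712.5)), (-80, np.float64(679.7), np.float64(693.4), np.float64(711.4)), (-40, np.float64(680.5), np.float64(692.8), np.float64(700.8)), (0, np.float64(679.3), np.float64(692.2), np.float64(700.4)), (40, np.float64(676.8), np.float64(691.3), np.float64(707.6)), (80, np.float64(675.8), np.float64(693.4), np.float64(709.0)), (120, np.float64(674.8), np.float64(689.1), np.float64(706.5)), (160, np.float64(675.1), np.float64(688.8), np.float64(697.7))]
floor z 2.2736354531610665
stop 30 [ 620.00632438 -177.81926671   26.37552689] [ 657.74711485 -171.33728101   35.11641688]
side sink top 1309 ((561.5512084960938, 55.59834289550781), (303.0516662597656, 91.98247528076172), 89.1150894165039) 38.99605403495418
rail x by y: [(-160, np.float64(645.5), np.float64(686.2), np.float64(705.9)), (-120, np.float64(680.5), np.float6
[... 1796 characters left out ...]
.81  0.    1.42]
0 (590, -130, 15) [-0.35  0.53 -0.22  0.83  0.    1.22]
0 (590, 100, 15) [ 0.03  0.52 -0.24  0.82  0.    1.6 ]
0 (600, 150, 15) [ 0.12  0.55 -0.18  0.84  0.    1.69]
0 (560, 230, 15) [ 0.26  0.53 -0.22  0.83  0.    1.83]
3.14 (500, 0, 200) [-0.16  0.19 -0.23  1.16  0.   -1.73]
3.14 (450, 0, 300) [-0.18  0.06 -0.13  1.38  0.   -1.75]
3.14 (500, -10, 15) [-0.18  0.36 -0.5   0.71  0.   -1.75]
3.14 (590, -10, 15) [-0.15  0.5  -0.26  0.81  0.   -1.72]
3.14 (590, -130, 15) [-0.35  0.53 -0.22  0.83  0.   -1.92]
3.14 (590, 100, 15) [ 0.03  0.52 -0.24  0.82  0.   -1.54]
3.14 (600, 150, 15) [ 0.12  0.55 -0.18  0.84  0.   -1.46]
3.14 (560, 230, 15) [ 0.26  0.53 -0.22  0.83  0.   -1.31]
```

Run:
```python
from look import *
bot.move_to([520,10,300],down(np.pi/2))
print(bot.get_state()["t"],bot.get_state()["ee_pos"])
snap("b",["wrist"],["sink","sink_back_left","sink_back_right","sink_right_end","rail_face","stop_face","pad_left","pad_right"])
print(bot.calibration("wrist")["view"], bot.get_state()["t"])
```

```text
3.4667 [520.08421725   9.32207105 299.86398026]
wrist sink [([291.9, 182.1], 0.76), ([115.8, 239.5], 0.6)]
wrist sink_back_left [([407.7, 218.8], 0.81)]
wrist sink_back_right [([171.0, 213.3], 0.88), ([407.3, 219.4], 0.2)]
wrist sink_right_end [([170.7, 181.2], 0.66)]
wrist rail_face [([230.1, 270.6], 0.61)]
wrist stop_face [([112.3, 239.8], 0.67)]
wrist pad_left [([307.7, 268.7], 0.83)]
wrist pad_right [([157.7, 270.5], 0.82)]
[[-5.63999738e-05  9.99999388e-01  1.10484520e-03 -1.02421569e+01]
 [-9.65627521e-01  2.32720830e-04 -2.59929676e-01  5.51416835e+02]
 [-2.59929774e-01 -1.08152896e-03  9.65626917e-01 -2.98401210e+02]
 [ 0.00000000e+00  0.00000000e+00  0.00000000e+00  1.00000000e+00]] 3.9167
```

View pics/b_wrist.png

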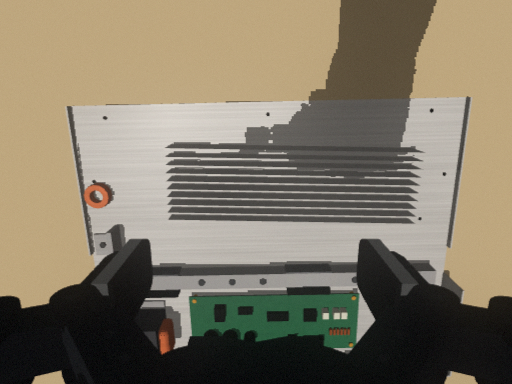

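The wrist view from above shows the sink's top from (168,143) to (420,222), its rail at row ~268 with pads at (170,266) and (307,266), the stop at (108,243) and the choke at (97,195).

Run:
```python
from h import *
import cv2
p,d,K,V=load("wrist","b")
for k,(uv,z) in dict(sink=((291.9,182.1),3),bl=((407.7,218.8),22),br=((171,213.3),22),re=((170.7,181.2),22),rail=((230.1,270.6),22),stop=((112.3,239.8),22),pl=((307.7,268.7),20),pr=((157.7,270.5),20)).items(): print(k,at_z(K,V,uv,z).round(1))
P=cloud(d,K,V);ok=d>0
m=ok&(P[...,2]>32)&(P[...,2]<50)&(P[...,0]<650)&(P[...,0]>470)&(P[...,1]>-140)&(P[...,1]<250)
q=P[m][:,:2].astype(np.float32); print(cv2.minAreaRect(q),np.median(P[m][:,2]))
for y in range(-80,200,40):
    s=q[abs(q[:,1]-y)<15]; print(y,s[:,0].min(),s[:,0].max())
m=ok&(P[...,2]>24)&(P[...,2]<36)&(P[...,0]<720)&(P[...,0]>660)
q=P[m]
for y in range(-170,240,20):
    s=q[abs(q[:,1]-y)<10]
    if len(s)>3: print("rail",y,np.percentile(s[:,0],[0,3,10]).round(1),np.median(s[:,2]).round(1))
m=ok&(P[...,2]>22)&(P[...,2]<36)&(P[...,0]<672)&(P[...,0]>600)&(P[...,1]<-130)
q=P[m];print("stop",len(q))
for x in range(620,672,10):
    s=q[abs(q[:,0]-x)<5]
    if len(s): print(x,np.percentile(s[:,1],[0,50,100]).round(1))
im=cv2.resize(p[90:300,60:480],None,fx=1.9,fy=1.9,interpolation=cv2.INTER_CUBIC); cv2.imwrite("pics/b_zoom.png",im[:,:,::-1])
```

```text
sink [562.9  58.4   3. ]
bl [606.3 204.6  22. ]
br [598.5 -95.4  22. ]
re [556.8 -93.1  22. ]
rail [678.8 -22.3  22. ]
stop [ 634.6 -173.4   22. ]
pl [677.3  80.8  20. ]
pr [ 679.6 -118.7   20. ]
((560.05029296875, 55.684913635253906), (300.4032287597656, 90.68775939941406), 89.015869140625) 40.043661136752675
-80 512.3542 602.3083
-40 512.942 603.77716
0 513.6816 603.8265
40 514.41846 604.95667
80 515.1015 604.9749
120 515.89746 606.4529
160 516.561 607.03156
rail -130 [678.9 679.4 683.2] 32.2
rail -110 [678.3 678.9 679.7] 31.3
rail -90 [677.9 678.7 680.4] 31.0
rail -70 [679.4 680.1 680.5] 30.8
rail -50 [678.4 679.6 680. ] 31.0
rail -30 [678.5 679.1 679.7] 30.9
rail -10 [678.2 678.6 679.2] 31.0
rail 10 [677.9 678.5 678.8] 31.0
rail 30 [677.2 677.9 678.4] 30.9
rail 50 [674.6 675.7 677.4] 31.1
rail 70 [674.3 675.1 675.8] 31.4
rail 90 [674.3 674.8 675.5] 31.3
rail 110 [674.  674.6 675.8] 31.1
rail 130 [675.2 675.7 676.1] 31.0
rail 150 [675.9 676.  676.3] 31.4
rail 230 [672.6 673.4 673.9] 31.0
stop 169
620 [-176.8 -172.6 -170.1]
630 [-176.6 -171.  -169.8]
640 [-176.1 -171.5 -169.5]
650 [-175.8 -171.9 -169.6]
```

View pics/b_zoom.png

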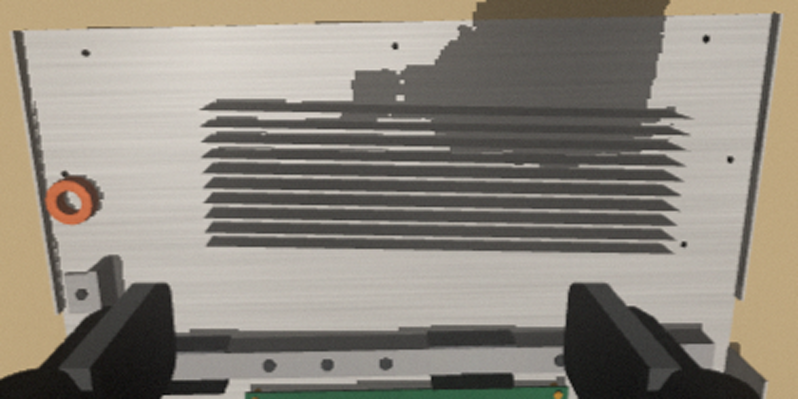

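Measured: the rail is yawed about +0.022 rad, and the sink about -0.0175 rad with its centre near (560,55.5). Heights are 40 mm for the sink top and 31 mm for the rail, as given. Home centre comes out near (631,-20). First I'll push squarely towards the rail with two fingers and stop about 5 mm short.

```bash
cat >> look.py <<'E'
TH=0.0222
u=np.array([np.cos(TH),np.sin(TH),0]); v=np.array([-np.sin(TH),np.cos(TH),0])
def st(msg=""):
    s=bot.get_state(); f=s["contact_force"]; print(msg,"t",round(s["t"],2),"p",s["ee_pos"].round(2),"F",f.round(2),"fu",round(f@u,2),"fv",round(f@v,2),"op",round(s["opening"],1)); return s
E
python3 - <<'E'
from look import *
print(bot.finger_overhang)
C=np.array([560.2,55.5,0])
ori=down(np.pi/2+TH)
s0=C-u*(45+11+18)
bot.command_gripper(70); st("grip")
bot.move_to(s0+[0,0,80],ori); st()
r=bot.servo_line(s0+[0,0,20],max_speed=80,max_force=8); st(f"down {r}")
r=bot.servo_line(s0+u*25+[0,0,20],max_speed=30,max_force=8); st(f"push {r}")
snap("c",["wrist","side"])
E
```

```text
11.0
grip t 4.22 p [519.99  10.03 299.99] F [ 0.03 -0.   -0.01] fu 0.03 fv -0.0 op 70.0
 t 5.13 p [487.71  53.71  81.12] F [-0.32  0.49 -0.5 ] fu -0.31 fv 0.5 op 70.3
down False t 6.03 p [486.67  53.82  20.38] F [-0.56 -0.3  -0.16] fu -0.56 fv -0.29 op 70.5
push False t 7.02 p [511.16  54.44  19.86] F [-1.48 -0.33 -0.57] fu -1.49 fv -0.3 op 70.2
```

Run:
```python
import cv2,numpy as np
a=cv2.imread("pics/c_wrist.png");b=cv2.imread("pics/c_side.png")[100:300,100:330]; b=cv2.resize(b,None,fx=1.2,fy=1.92)
cv2.imwrite("pics/c2.png",np.hstack([a,b]))
```

```text
(no output)
```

View pics/c2.png

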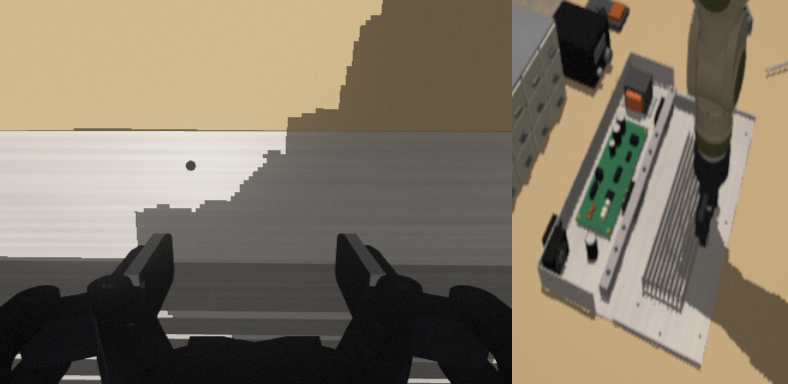

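The wrist view shows both fingertips at the sink's front face (row ~262, columns 165 and 345), with about 1.5 N of push. Continuing.

```bash
python3 - <<'E'
from look import *
s=bot.get_state(); p=s["ee_pos"].copy(); p[2]=20
r=bot.servo_line(p+u*40,max_speed=40,max_force=8); st(f"push {r}")
r=bot.servo_line(p+u*52,max_speed=15,max_force=6); st(f"push {r}")
q=p+u*52
bot.servo_line(q-u*8,max_speed=60)
st()
bot.servo_line(q-u*90+[0,0,290],max_speed=200)
bot.dwell(.2);st(); snap("d",["wrist"],["sink_back_left","sink_back_right","rail_face","stop_face"])
E
cat > meas.py <<'E'
from h import *
import cv2,sys
def meas(pre,n="wrist"):
    p,d,K,V=load(n,pre); P=cloud(d,K,V);ok=d>0
    m=ok&(P[...,2]>35)&(P[...,2]<50)&(P[...,0]<674)&(P[...,0]>490)&(P[...,1]>-185)&(P[...,1]<260)
    q=P[m][:,:2].astype(np.float32); r=cv2.minAreaRect(q); print(r)
    for y in range(-160,200,40):
        s=q[abs(q[:,1]-y)<15]
        if len(s)>10: print(y,"front",s[:,0].min().round(1),"back",s[:,0].max().round(1))
    for x in range(520,680,15):
        s=q[abs(q[:,0]-x)<8]
        if len(s)>10: print("x",x,"right",s[:,1].min().round(1),"left",s[:,1].max().round(1))
    m=ok&(P[...,2]>24)&(P[...,2]<34)&(P[...,0]<720)&(P[...,0]>660); q=P[m]
    for y in range(-130,160,40):
        s=q[abs(q[:,1]-y)<10]
        if len(s)>3: print("rail",y,np.percentile(s[:,0],[0,3,10]).round(1))
E
python3 -c "
from meas import *
meas('d')"
```

```text
push False t 8.27 p [551.63  55.39  20.24] F [-1.1  -0.17  0.19] fu -1.11 fv -0.14 op 70.5
push False t 9.22 p [563.43  55.62  19.95] F [-1.19  0.   -0.48] fu -1.19 fv 0.03 op 69.9
 t 9.5 p [555.14  55.46  20.26] F [ 0.14  0.55 -0.68] fu 0.15 fv 0.54 op 69.9
 t 11.36 p [472.99  53.65 309.24] F [ 0.23 -0.4   0.68] fu 0.23 fv -0.41 op 70.1
wrist sink_back_left [([256.6, 253.1], 0.46)]
wrist sink_back_right []
wrist rail_face [([196.5, 295.4], 0.75)]
wrist stop_face [([84.7, 265.0], 0.85)]
((619.74169921875, 58.766571044921875), (92.19305419921875, 299.852783203125), 1.290120244026184)
-80 front 577.2 back 589.8
-40 front 576.3 back 668.1
0 front 575.4 back 666.7
40 front 574.5 back 665.8
80 front 573.2 back 665.1
120 front 572.5 back 664.2
160 front 571.6 back 663.9
x 565 right 108.8 left 207.6
x 580 right -92.1 left 207.0
x 595 right -91.5 left 161.5
x 610 right -46.3 left 162.1
x 625 right -45.8 left 163.5
x 640 right -49.3 left 166.5
x 655 right -53.9 left 175.9
x 670 right -58.3 left 175.9
rail -50 [663.7 664.2 679.2]
rail -10 [662.5 663.3 664.4]
rail 30 [661.5 662.3 672.9]
rail 70 [660.7 661.5 675.1]
rail 110 [660.2 660.5 674. ]
rail 150 [660.  661.  675.6]
```

View pics/d_wrist.png

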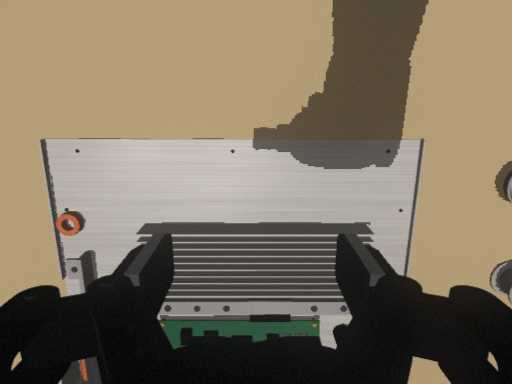

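The wrist view shows the sink now parallel to the rail: its front face slopes -0.0235 against -0.022 for the rail, with a gap of about 9 mm. Its ends are at y = -92 and 207, so it needs about 78 mm to reach the stop. Next I'll push the left end.

```bash
python3 - <<'E'
from look import *
C=np.array([619.7,57.6,0])
ori=down(TH)
s0=C+u*8+v*(150+11+13)
bot.command_gripper(45)
bot.move_to(s0+[0,0,100],ori); st()
r=bot.servo_line(s0+[0,0,22],max_speed=100,max_force=8); st(f"down {r}")
r=bot.servo_line(s0-v*30+[0,0,22],max_speed=35,max_force=8); st(f"push {r}")
r=bot.servo_line(s0-v*75+[0,0,22],max_speed=35,max_force=8); st(f"push {r}")
snap("e",["scene","side"])
E
python3 -c "
from meas import *
meas('e','side');meas('e','scene')
a=cv2.imread('pics/e_side.png')[100:300,100:330];b=cv2.imread('pics/e_scene.png')[150:300,160:400];cv2.imwrite('pics/e2.png',np.hstack([cv2.resize(a,(400,348)),cv2.resize(b,(400,348))]))"
```

```text
t 13.61 p [624.08 231.49 100.53] F [ 0.82 -0.53 -0.54] fu 0.81 fv -0.54 op 45.1
down False t 14.54 p [624.44 231.88  22.72] F [ 0.9   0.25 -0.59] fu 0.91 fv 0.23 op 45.1
push False t 15.55 p [624.39 201.36  21.82] F [ 0.48  0.17 -0.76] fu 0.48 fv 0.16 op 45.0
push False t 16.98 p [625.56 156.56  22.11] F [1.03 0.09 0.32] fu 1.04 fv 0.07 op 45.0
((622.1420288085938, 7.9808807373046875), (91.04083251953125, 322.59051513671875), 1.4368897676467896)
-160 front 580.5 back 669.2
-120 front 579.7 back 669.1
-80 front 579.0 back 669.6
-40 front 578.3 back 668.9
0 front 577.5 back 657.4
40 front 576.4 back 637.0
80 front 575.2 back 626.0
120 front 574.9 back 605.7
160 front 574.3 back 662.7
x 580 right -154.0 left 146.7
x 595 right -149.9 left 168.8
x 610 right -153.6 left 167.7
x 625 right -148.7 left 77.0
x 640 right -146.4 left 147.7
x 655 right -152.5 left 169.9
x 670 right -149.9 left 166.4
rail -130 [667.1 667.6 668. ]
rail -90 [666.2 666.4 666.7]
rail -50 [666.1 666.1 666.3]
rail 150 [676.1 676.5 677.3]
((621.3303833007812, -6.120025634765625), (96.75140380859375, 336.4600524902344), 1.1193768978118896)
-160 front 576.0 back 672.5
-120 front 577.5 back 670.9
-80 front 574.1 back 669.9
-40 front 577.1 back 669.9
0 front 575.4 back 668.7
40 front 574.1 back 667.5
80 front 575.0 back 667.4
120 front 571.6 back 665.7
160 front 597.5 back 664.7
x 580 right -155.9 left 143.0
x 595 right -155.0 left 161.8
x 610 right -154.5 left 161.8
x 625 right -153.6 left 145.6
x 640 right -153.0 left 147.5
x 655 right -173.7 left 162.8
x 670 right -152.6 left 159.3
rail -130 [666.6 667.  668.3]
rail -90 [665.  666.  667.2]
rail -50 [665.4 666.4 666.7]
rail -10 [663.5 664.4 665.9]
rail 30 [664.  664.6 665.4]
rail 70 [660.5 662.5 664.7]
rail 110 [662.3 662.8 663.6]
rail 150 [660.2 661.5 662. ]
```

View pics/e2.png

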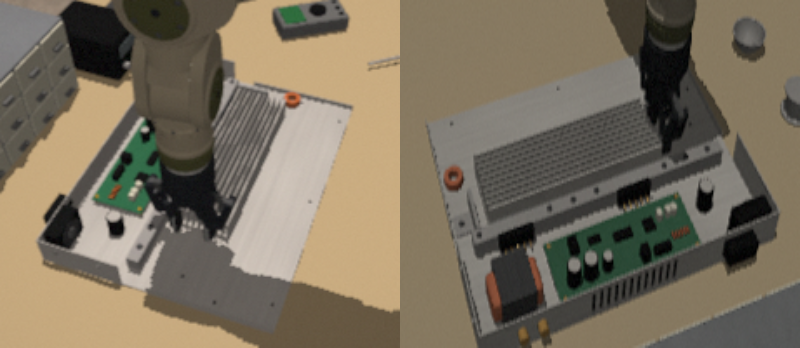

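Side and scene views show the sink moving square, its right end about 16 mm before the stop. Easing it in.

Run:
```python
from look import *
s=bot.get_state(); p=s["ee_pos"].copy(); p[2]=22
r=bot.servo_line(p-v*9,max_speed=20,max_force=6); st(f"push {r}")
r=bot.servo_line(p-v*24,max_speed=4,max_force=4.5); st(f"ease {r}")
bot.dwell(.15); st()
```

```text
push False t 17.69 p [626.05 147.17  22.09] F [-0.13  1.2   0.68] fu -0.11 fv 1.2 op 44.9
ease True t 19.78 p [625.52 139.73  21.43] F [-0.38 -0.21 -0.15] fu -0.38 fv -0.2 op 45.2
 t 19.93 p [624.85 139.99  20.73] F [-0.29  0.34 -0.02] fu -0.28 fv 0.35 op 45.2
```

```bash
python3 - <<'E'
from look import *
s=bot.get_state(); p=s["ee_pos"].copy(); p[2]=22
r=bot.servo_line(p-v*6,max_speed=4,max_force=6); st(f"ease {r}")
for i in range(3): bot.dwell(.05); st()
q=bot.get_state()["ee_pos"]
bot.servo_line(q+v*12,max_speed=60); 
ori=down(np.pi/2+TH)
bot.servo_line(q+v*12+[0,0,90],max_speed=150)
# front centre, two fingers
bot.command_gripper(70)
C=np.array([622,-21.,0]); s0=C-u*(45+11+14)
bot.move_to(s0+[0,0,95],ori); st()
snap("f",["wrist"])
r=bot.servo_line(s0+[0,0,20],max_speed=100,max_force=8); st(f"down {r}")
E
python3 -c "
from meas import *
meas('f')"
```

```text
ease True t 20.67 p [624.31 139.75  20.39] F [0.43 0.29 0.22] fu 0.44 fv 0.28 op 45.2
 t 20.72 p [624.11 139.75  20.16] F [ 0.06  0.28 -0.16] fu 0.06 fv 0.28 op 45.2
 t 20.77 p [623.92 139.78  19.96] F [ 0.11  0.   -0.34] fu 0.11 fv -0.0 op 45.3
 t 20.82 p [623.77 139.77  19.8 ] F [-0.28 -0.41  0.32] fu -0.29 fv -0.4 op 44.9
 t 23.92 p [552.26 -22.41  95.13] F [-0.49  0.65  0.47] fu -0.48 fv 0.66 op 69.9
down False t 24.87 p [552.53 -22.63  20.46] F [ 1.02 -0.29 -0.13] fu 1.02 fv -0.31 op 70.2
((621.91650390625, -20.72943115234375), (91.79389190673828, 301.7707824707031), 1.3285496234893799)
-160 front 579.0 back 670.2
-120 front 578.2 back 670.0
-80 front 577.5 back 647.3
-40 front 576.4 back 638.3
0 front 575.5 back 637.0
40 front 574.9 back 644.8
80 front 573.5 back 664.8
120 front 573.0 back 664.4
x 580 right -172.1 left 129.1
x 595 right -172.4 left 128.9
x 610 right -171.4 left 128.6
x 625 right -82.3 left 41.8
x 640 right -78.4 left 38.0
x 655 right -139.4 left 105.8
x 670 right -146.3 left 106.8
rail -130 [665.9 666.6 666.9]
rail 110 [660.9 661.5 674.4]
```

View pics/f_wrist.png

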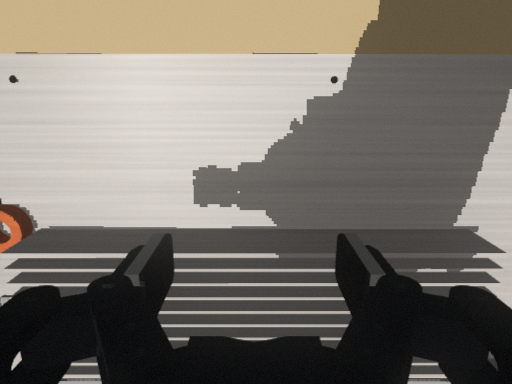

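The sink is square against the stop (right end at -172, front slope -0.0225). Now the slow push towards the pads.

Run:
```python
from look import *
s=bot.get_state(); p=s["ee_pos"].copy(); p[2]=20
r=bot.servo_line(p+u*18.5,max_speed=20,max_force=6); st(f"push {r}")
r=bot.servo_line(p+u*30,max_speed=4,max_force=5); st(f"ease {r}")
for i in range(2): bot.dwell(.1); st()
```

```text
push False t 25.97 p [570.64 -22.14  19.67] F [-2.2   0.58 -1.15] fu -2.18 fv 0.63 op 70.2
ease True t 27.49 p [575.12 -21.94  19.44] F [0.59 0.83 0.16] fu 0.6 fv 0.82 op 69.7
 t 27.59 p [574.28 -21.8   18.89] F [ 0.55  0.81 -0.36] fu 0.57 fv 0.79 op 70.1
 t 27.69 p [573.73 -21.75  18.58] F [ 0.36 -0.33  0.09] fu 0.35 fv -0.33 op 70.5
```

Run:
```python
from look import *
q=bot.get_state()["ee_pos"].copy()
bot.servo_line(q-u*10,max_speed=80)
bot.servo_line(q-u*10+[0,0,75],max_speed=200)
bot.command_gripper(45)
s0=np.array([624.5+8.5,139.75,0])+v*9
bot.move_to(s0+[0,0,95],down(TH))
r=bot.servo_line(s0+[0,0,22],max_speed=100,max_force=8); st(f"down {r}")
r=bot.servo_line(s0-v*5+[0,0,22],max_speed=20,max_force=5); st(f"appr {r}")
r=bot.servo_line(s0-v*20+[0,0,22],max_speed=4,max_force=5); st(f"ease {r}")
q=bot.get_state()["ee_pos"].copy()
bot.servo_line(q+v*10,max_speed=80)
bot.servo_line(q+v*10+[0,0,75],max_speed=200)
bot.command_gripper(0); st()
```

```text
down False t 31.36 p [633.35 148.77  22.6 ] F [ 0.41  0.42 -0.75] fu 0.42 fv 0.42 op 45.0
appr False t 31.76 p [633.13 143.55  22.37] F [-0.   -0.09  0.35] fu -0.01 fv -0.09 op 45.5
ease True t 33.38 p [632.55 139.9   21.5 ] F [ 0.16 -0.21  0.19] fu 0.15 fv -0.21 op 45.1
 t 34.68 p [632.14 149.88  96.05] F [ 0.62 -0.45  0.08] fu 0.61 fv -0.46 op 0.4
```

The touch repeats at the same place, so the sink is on the stop. Now the presses with closed fingers, right end first, in small force-checked steps.

```bash
cat > press.py <<'E'
from look import *
def avg(n=4):
    a=[]
    for _ in range(n):
        bot.dwell(0.02); a.append(bot.get_state()["contact_force"]@u)
    return np.mean(a)
def press(loc,target=12.3,hold=1.1):
    C=np.array([631.1,-20.9,0])
    c0=C+v*loc-u*56+[0,0,20]
    bot.move_to(c0-u*12+[0,0,75],down(np.pi/2+TH))
    r=bot.servo_line(c0-u*12,max_speed=100,max_force=8); st(f"down {r}")
    d=-2.5
    bot.servo_line(c0+u*d,max_speed=20,max_force=8); bot.dwell(.15)
    b=avg(8); st(f"bias {b:.2f}")
    step=.4; log=[]; k=None; fprev=0; F=0;mx=0
    for i in range(30):
        d+=step; t0=bot.get_state()["t"]
        bot.servo_line(c0+u*d,max_speed=8)
        fprev=F; F=-(avg(3)-b); mx=max(mx,F); log.append((round(d,2),round(F,1)))
        if F>target-1: break
        if F>3.5 :
            kk=max((F-fprev)/step,1); step=float(np.clip(.7*(target-F)/kk,.05,.3))
        elif F>1: step=.25
    print(log); st("start hold")
    t0=bot.get_state()["t"]; L=[]
    while bot.get_state()["t"]-t0<hold:
        F=-(avg(4)-b); L.append(round(F,1))
        if F>14 or F<10.5:
            d+=float(np.clip((target-F)*.03,-.15,.15)); bot.servo_line(c0+u*d,max_speed=8)
    print("hold",L); st("end hold")
    bot.servo_line(c0+u*(d-8),max_speed=25); st("off")
    bot.servo_line(c0+u*(d-8)+[0,0,75],max_speed=200)
E
python3 - <<'E'
from press import *
press(-110)
E
```

```text
down False t 37.36 p [ 566.05 -132.5    20.48] F [ 0.45  0.71 -0.08] fu 0.46 fv 0.7 op -0.0
bias -0.13 t 38.27 p [ 574.95 -132.16   19.97] F [-0.01  0.59 -0.62] fu 0.0 fv 0.59 op -0.3
[(-2.1, np.float64(0.1)), (-1.7, np.float64(0.1)), (-1.3, np.float64(-0.1)), (-0.9, np.float64(0.0)), (-0.5, np.float64(-0.2)), (-0.1, np.float64(-0.6)), (0.3, np.float64(0.3)), (0.7, np.float64(0.3)), (1.1, np.float64(2.3)), (1.35, np.float64(4.2)), (1.65, np.float64(6.0)), (1.95, np.float64(6.6)), (2.25, np.float64(7.7)), (2.55, np.float64(7.9)), (2.85, np.float64(8.2)), (3.15, np.float64(9.3)), (3.45, np.float64(9.9)), (3.75, np.float64(10.4)), (4.05, np.float64(11.3))]
start hold t 43.97 p [ 578.15 -131.82   19.25] F [-11.7   -1.22   4.99] fu -11.73 fv -0.96 op -0.1
hold [np.float64(11.0), np.float64(11.3), np.float64(11.6), np.float64(11.3), np.float64(11.2), np.float64(11.4), np.float64(11.4), np.float64(11.5), np.float64(10.9), np.float64(11.3), np.float64(10.8), np.float64(11.1), np.float64(11.3), np.float64(11.3), np.float64(11.1), np.float64(11.3), np.float64(11.1)]
end hold t 45.1 p [ 578.15 -131.81   19.25] F [-11.37  -1.39   5.37] fu -11.4 fv -1.14 op -0.2
off t 45.57 p [ 574.38 -132.31   20.33] F [0.22 0.25 0.58] fu 0.23 fv 0.25 op 0.2
```

The right press held 11.3 N for 1.1 s. Now the left end.

```bash
sed -i 's/d=-2.5/d=-1.0/; s/,.05,.3)/,.05,.5)/' press.py
python3 - <<'E'
from press import *
press(110,target=12.6)
q=bot.get_state()["ee_pos"].copy()
bot.servo_line([500,-10,230],max_speed=250)
bot.dwell(.1); st(); snap("g",["wrist","side","scene"])
E
python3 -c "
from meas import *
meas('g')"
```

```text
down False t 47.88 p [561.23  87.34  20.51] F [0.83 0.31 0.05] fu 0.84 fv 0.29 op 0.1
bias 0.11 t 48.86 p [571.54  87.78  19.96] F [-0.22  0.13 -0.82] fu -0.22 fv 0.13 op 0.1
[(-0.6, np.float64(0.6)), (-0.2, np.float64(-0.1)), (0.2, np.float64(0.6)), (0.6, np.float64(-0.3)), (1.0, np.float64(0.3)), (1.4, np.float64(2.1)), (1.65, np.float64(3.8)), (2.15, np.float64(5.2)), (2.65, np.float64(6.6)), (3.15, np.float64(7.4)), (3.65, np.float64(8.7)), (4.15, np.float64(9.2)), (4.65, np.float64(10.9)), (4.99, np.float64(11.4)), (5.49, np.float64(12.8))]
start hold t 53.36 p [573.55  87.91  18.91] F [-12.81  -0.36   5.16] fu -12.81 fv -0.08 op 0.0
hold [np.float64(12.4), np.float64(12.8), np.float64(12.7), np.float64(12.4), np.float64(12.6), np.float64(12.6), np.float64(12.7), np.float64(12.6), np.float64(12.4), np.float64(12.5), np.float64(12.5), np.float64(12.1), np.float64(12.1), np.float64(12.7), np.float64(12.5), np.float64(12.5), np.float64(12.5)]
end hold t 54.49 p [573.58  87.94  18.94] F [-11.96   0.13   5.88] fu -11.96 fv 0.39 op 0.0
off t 54.96 p [571.16  87.74  20.44] F [ 0.56 -0.    0.42] fu 0.56 fv -0.01 op 0.0
 t 56.46 p [499.52  -9.28 228.22] F [-0.18 -0.4  -0.45] fu -0.19 fv -0.39 op -0.3
((631.4238891601562, -20.588241577148438), (90.45059204101562, 300.5167236328125), 1.07957923412323)
-160 front 589.3 back 640.6
-120 front 588.4 back 667.3
-80 front 587.6 back 619.7
-40 front 587.0 back 617.0
0 front 664.7 back 674.0
40 front 585.3 back 617.1
80 front 584.2 back 607.1
120 front 583.4 back 674.0
x 580 right -96.4 left 128.5
x 595 right -171.6 left 128.9
x 610 right -170.3 left 129.2
x 625 right -171.1 left 129.0
x 640 right -170.0 left -151.2
x 670 right -115.2 left 124.9
rail -130 [676.2 684.4 688.9]
rail -10 [673.4 673.8 685.3]
rail 110 [671.1 671.6 676.6]
```

View pics/g_wrist.png

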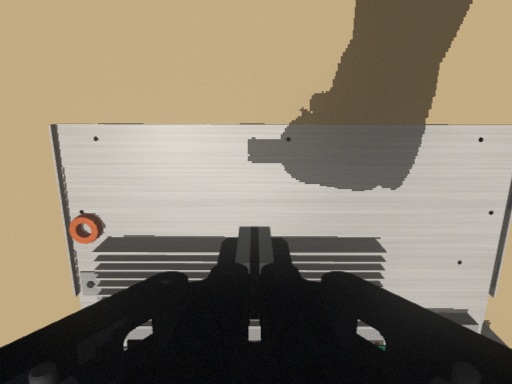

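```bash
python3 -c "
import cv2,numpy as np
a=cv2.imread('pics/g_side.png')[100:300,100:330];b=cv2.imread('pics/g_scene.png')[150:300,160:400];cv2.imwrite('pics/g2.png',np.hstack([cv2.resize(a,(400,348)),cv2.resize(b,(400,348))]))"
```

```text
(no output)
```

View pics/g2.png

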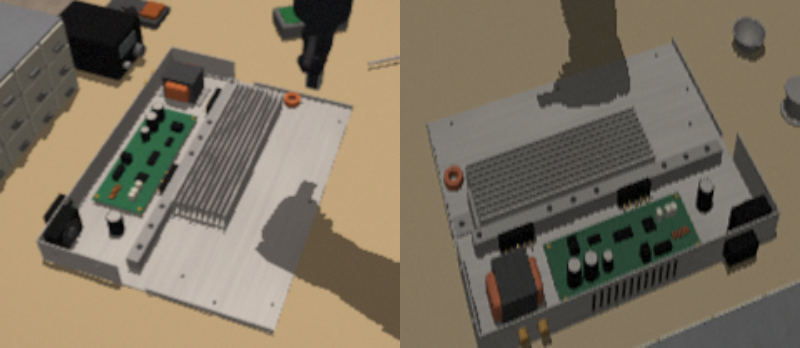

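The last views show the sink along the rail and in the corner. Its front face slopes -0.0211 against about -0.022 for the rail, and the right end (-171) and left end (129) have not moved since the stop touch. The choke and other items are unmoved and the tool is clear, so I'm handing in.

Run:
```python
from look import *
st(); print(bot.finish_job())
```

```text
t 56.61 p [499.71  -9.31 228.75] F [ 0.12  0.01 -0.24] fu 0.12 fv 0.01 op 0.0
the job is handed in; nothing more can be done
None
```

The heat sink is in the corner, against the end stop and along both pads, and the job was handed in at 56.6 s of the 72 s allowed.

**What I did:**
- I pushed the sink square to the rail, eased its right-hand end onto the stop at about 4 mm/s, then slid it against the pads.
- I touched it up to the stop again. It stopped at the same place, within 0.2 mm.
- I then pressed near the right end (about 11.3 N for 1.1 s) and near the left end (about 12.5 N for 1.1 s). The slow pushes onto the stop and pads were set to stop at 4.5–6 N. The highest force I read during the presses was 12.8 N, well under 20 N.

**Last checks:**
- In the final pictures the sink's front face is parallel to the rail to about 0.001 rad.
- The sink's ends are where they were after the stop touch (about -171 and 129 mm), and the choke is where it was. I saw no change in the other loose things within view, but I didn't measure their positions.
- None of the checks failed.

**Not checked:** I did not touch the stop again after the presses. During the right press the finger pushed the sink about 1 N away from the stop, so that contact rests on the pictures, which are good to about 1 mm.

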